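Open the solvent adhesive and hold its brush cap over the jar

TASK

Before opening the solvent adhesive, start the fume cleaner by pressing three of its keys fully down, one after another: the large power key, then the third in the row (full speed), then the fourth (lamp), and never the second. Then, with the square jar staying seated in the wooden cradle that braces it, unscrew its tight cap until the threads let go and lift it straight up, disturbing nothing else on the table. Finish while holding the cap upright in the gripper, centred, its lower edge about 2 cm above the jar's mouth and its brush still hanging inside clear of the jar; do not let go.

Things in the scene. Friction and masses are not known exactly. Their poses are not given: they have to be found in the camera images.
- cleaner: carbon fume cleaner, fixed grey box 200 x 200 x 150 mm, louvred; origin at its underside's centre, z up. On top: round grille (4 mm proud) and a bar lamp 42 mm high, 140 mm long at the +x edge; along the -x edge (x -70 mm) a row of four round keys 9 mm proud, at y +66 (power, large), +20 (low speed, one dot), -22 (full speed, three dots), -64 mm (lamp, square mark)
- power_top (a point): centre of the top face of the large power key (28 mm diameter), moves down with it
- low_top (a point): centre of the top face of the low-speed key (20 mm diameter, second in the row): not to be pressed
- full_top (a point): centre of the top face of the full-speed key (20 mm diameter, third in the row)
- lamp_top (a point): centre of the top face of the lamp key (20 mm diameter, fourth in the row)
- key_power (a joint): travel of the power key in m: 0 up, 0.005 fully down; it springs back, starts to move at about 1.2 N and is fully down at 4 N
- key_low (a joint): travel of the low-speed key in m: 0 up, 0.005 fully down; it springs back, starts to move at about 1.2 N and is fully down at 4 N
- key_full (a joint): travel of the full-speed key in m: 0 up, 0.005 fully down; it springs back, starts to move at about 1.2 N and is fully down at 4 N
- key_lamp (a joint): travel of the lamp key in m: 0 up, 0.005 fully down; it springs back, starts to move at about 1.2 N and is fully down at 4 N
- cradle: wooden cradle screwed to the table: plywood foot 140 x 140 x 12 mm with four cleats 20 mm high (32 mm over the table) round a square well 79 mm wide in which the jar stands with 1.5 mm of play on each side; origin at the centre of its underside, z up, x and y square to the cleats
- jar: white square plastic jar, 76 x 76 mm, 84 mm high to the shoulder, 0.3 to 0.6 kg, loose in the cradle's well (floor 12 mm over the table); origin at its underside's centre, z up, x and y square to its sides. A round neck, 46 mm outside and 39 mm inside, with a three-start thread rises to the mouth 112 mm above the origin
- jar_mouth (a point): centre of the jar's mouth (top of the neck), 112 mm above the jar's origin; z up
- cap: black round screw cap 62 mm across, 34 mm high, 60 g, with a brush 18 mm wide fixed under it, tip 62 mm below the lower edge; origin on the axis at the lower edge, z up. At the start it is tight (about 0.7 N m, a 40 N grip, to break loose), lower edge 20 mm below the mouth, x axis parallel to the jar's. Unscrews anticlockwise seen from above (positive turn about z); see cap_grip
- cap_grip (a point): on the cap's axis, 27 mm above its lower edge, 7 mm below its flat top: middle of the band 62 mm across and 14 mm high to grip. Turned, the cap rises 24 mm per full turn (2 mm of play), so follow it up; released half way it stays. The threads let go after about 95 degrees (6.5 mm up), then it lifts freely; pulled sooner it lifts the jar
- puck_mid: bystander: rubber puck, 76 mm diameter, 25 mm high, between cleaner and cradle; origin at its underside's centre
- puck_left: bystander: rubber puck like the other, at the left side
- puck_right: bystander: rubber puck like the other, at the right side
- marker_mid: bystander: marker pen 135 mm long, 15 mm thick, lying along its x axis between cleaner and cradle; origin under its middle
- marker_right: bystander: marker pen like the other, at the right side
- note_pad: bystander: note pad 76 x 76 x 16 mm, farther out between cleaner and cradle; origin at its underside's centre

How it is judged:
By the outcome, as a careful person would: the job done as asked, in the order asked, and still so for the second after the job is handed in, while the arm keeps its last pose, push and grip.
It also fails if it takes over 66 s, if anything falls off the work surface, if the arm or the gripper's body presses on something with over 40 N, if the wrist force passes 120 N, or if a joint passes its speed limit or range.

ROBOT

A 7-joint arm with a two-finger parallel gripper is mounted at the origin on the work surface. World frame = base frame: x ahead of the robot, y to its left, z up, the work surface at z = 0. Lengths are in m, angles in degrees, forces in N, time in s.
With the tool pointing down it reaches from about 0.425 to 0.875 m from the base axis. Payload 8.4 kg.
Tool frame: the origin (TCP) lies midway between the tips of the shut fingers; the grasp point (between the pads) lies 19 mm behind it; x points along the fingers, y is the direction in which the jaws open and shut, and the axes are right-handed (so a half turn about x gives the same grasp; the last joint's range is limited). The gripper opens to 85 mm and grips with 20 to 120 N. Pads are 22 mm wide; open, the fingers measure 114 mm over their backs; the gripper's body (76 mm by 85 mm) begins 54 mm behind the grasp point. The pads swing forward as they close: fully open they stand 13 mm farther back than shut.
Start: joints at [-5.684, 19.091, 2.286, 83.961, -0.768, 76.965, -3.352], TCP at [0.65, -0, 0.231] pointing down, gripper open.
Joint ranges: [-147.57, 147.57], [-21.85, 119.76], [-74.77, 79.35], [14.55, 137.4], [-85.83, 265.84], [4.83, 119.75], [-152.11, 152.11]. Speed limits (degrees/s): [127.2, 127.2, 159.86, 159.86, 180, 180, 180].

INTERFACE

Orientations are given as [roll, pitch, yaw] about the fixed x, y, z axes, in that order (R = Rz(yaw) Ry(pitch) Rx(roll)).
In Python, from rig import ctrl, viewer, close_job gives the robot as it stands.
- The arm moves only by the tool move_arm, never from a script. Its argument "series" is a list of rows, each a list of 3 entries, a list of its own where there are three numbers: the shift along the tool's x, y, z in mm, then the turn, a rotation vector about the tool's x, y, z in degrees, then the opening, from 0 (shut) to 1 (fully open). A call has 1 to 10 rows; each row is the pose to reach, as a shift and turn from the pose measured when the call began, along the tool's axes at that moment; what a row does not reach only later rows make up. A row lasts 1/8 s, in which the tool goes at most 62.5 mm and 10.7 degrees, less where a joint would pass 70% of its speed; a pose out of reach is approached as far as the arm can. A call with a gripper value outside its range is refused whole. The fingers move at their own pace and stop on an object; "grip_force" is the grip in N (left out, the last holds). Time passes only in rows, so rows that repeat a pose let the fingers close. It gives the time, the measured TCP pose, the force and the opening at its end, in the units of the state.
- ctrl.get_state(): the state, without advancing time (a new reading comes with each control period).
- viewer.snapshot(name): name is "scene" or "side" or "wrist"; returns a dict with "image" (400x640x3 uint8, red, green, blue), "fx", "fy", "cx", "cy" (pixels), "eye" and "orientation" of the camera in the world. Camera axes: x right, y down, z forward; pixel columns grow to the right and rows downward; lengths in m; the calibration is good to about 2 mm. A picture is of the moment at which its call begins. There is no depth.
- close_job(): hands the job in, once; it reports no verdict.
The state is a dict: "time_s": time; "joint_positions": joint angles; "dq": joint speeds; "tau": joint torques, N m; "tcp_pos": TCP position; "ee_rot": TCP orientation; "contact_force": force on the tool from outside, world axes, zero at the start; "wrist_torque": the same for the moment, N m; "opening": opening from 0.0 (shut) to 1.0 (fully open).
Only numpy, scipy, OpenCV 4.12 (cv2) and the standard library are available. Lean on these libraries where they do the work, as an engineer would, in place of code of your own. Each camera call takes 0.05 s, during which the arm holds its last target. There are 200 camera calls.

## Working session

There is one attempt and no reset: what is moved stays moved. The work goes in short steps, Python scripts to look and compute and a tool call to move; the robot and the scene stay as the last step left them, time stands still between calls to the robot, and variables do not carry over. Pictures are saved under pics/ and viewed, about 8 in all and at most 12, crops included, and the job is handed in when it is done.

Besides the shell and the picture viewer there is one more tool, called after ">>>" in YAML: its name, and indented under it one key for each argument. move_arm: Moves the arm, as the interface text tells. Its arguments: {"type":"object","properties":{"series":{"type":"array"},"grip_force":{"type":"number"}},"required":["series"]}

```bash
mkdir -p pics; ls; cat > h.py <<'E'
import numpy as np, cv2, json
from scipy.spatial.transform import Rotation as R
from rig import ctrl, viewer
def snap(name, fn):
    s=viewer.snapshot(name); cv2.imwrite('pics/%s.png'%fn, s['image'][:,:,::-1])
    c={k:np.array(s[k]).tolist() for k in s if k!='image'}; json.dump(c,open('pics/%s.json'%fn,'w')); return s
E
python3 - <<'E'
from h import *
for n in('scene','side','wrist'):
    s=snap(n,n+'0'); print(n,{k:s[k] for k in s if k!='image'})
print(ctrl.get_state())
a=cv2.imread('pics/scene0.png');b=cv2.imread('pics/side0.png')
E
```

```text
pics
scene {'fx': 486.610039566344, 'fy': 486.610039566344, 'cx': 312.4081205351343, 'cy': 197.66083552312685, 'eye': array([ 1.41723331, -0.45663744,  0.97873333]), 'orientation': array([-131.86033432,    0.28536767,   61.32216716])}
side {'fx': 499.6980262234548, 'fy': 499.6980262234548, 'cx': 325.17793409724254, 'cy': 182.87477284317632, 'eye': array([ 0.0189617 , -1.02844874,  0.9183732 ]), 'orientation': array([-125.07339517,   -1.18213541,  -26.80594264])}
wrist {'fx': 289.40152489244053, 'fy': 289.40152489244053, 'cx': 318.34108927662624, 'cy': 197.25174994146911, 'eye': array([0.64990119, 0.07238272, 0.37412989]), 'orientation': array([1.63453035e+02, 1.00346988e-01, 6.30216725e-03])}
{'time_s': 0.15, 'joint_positions': array([-5.68328134, 19.12290376,  2.28316514, 83.99973451, -0.76742323,
       76.9639495 , -3.34925393]), 'dq': array([ 0.07106696, -0.11777758, -0.03909589, -0.22632134,  0.07437696,
       -0.03278418,  0.0887225 ]), 'tau': array([ 1.83829346e-03, -6.59043789e+01,  1.36682332e+00, -4.05872834e+01,
        1.70135766e-02,  9.73434420e-03, -6.22943548e-05]), 'tcp_pos': array([ 6.49650310e-01, -1.26083739e-05,  2.30617527e-01]), 'ee_rot': array([ -86.36971101,   89.92862718, -176.36702613]), 'contact_force': array([-1.1630297 , -0.21402589, -0.66237266]), 'wrist_torque': array([-0.03679232,  0.03016926, -0.00726992]), 'opening': 0.9993148403299215}
```

View pics/scene0.png

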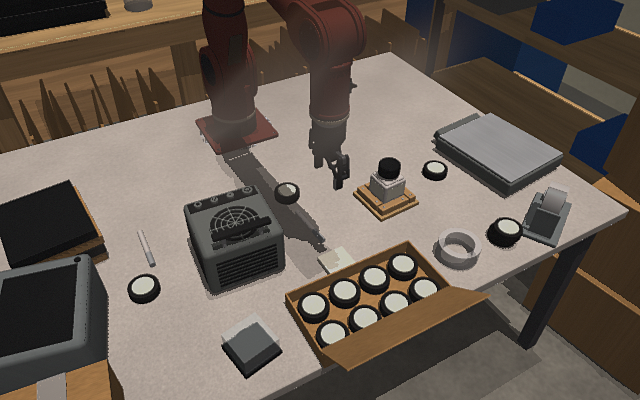

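View pics/side0.png

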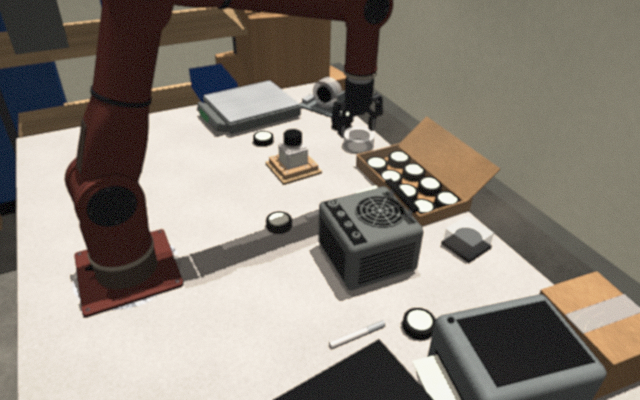

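The scene view shows the cleaner's keys around (195..250, 190..205) and the cap at (389,168). In the side view the keys are around (334..357, 203..234) and the cap at (292,138). Next I'll enlarge crops of both.

```bash
python3 - <<'E'
from h import *
a=cv2.imread('pics/scene0.png');b=cv2.imread('pics/side0.png')
def c(im,x,y,w,h,k): return cv2.resize(im[y:y+h,x:x+w],None,fx=k,fy=k,interpolation=cv2.INTER_CUBIC)
cv2.imwrite('pics/crop1.png',np.vstack([np.hstack([c(a,180,170,80,60,5),c(b,310,175,80,60,5)]),np.hstack([c(a,348,150,80,60,5),c(b,255,125,80,60,5)])]))
E
```

```text
(no output)
```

View pics/crop1.png

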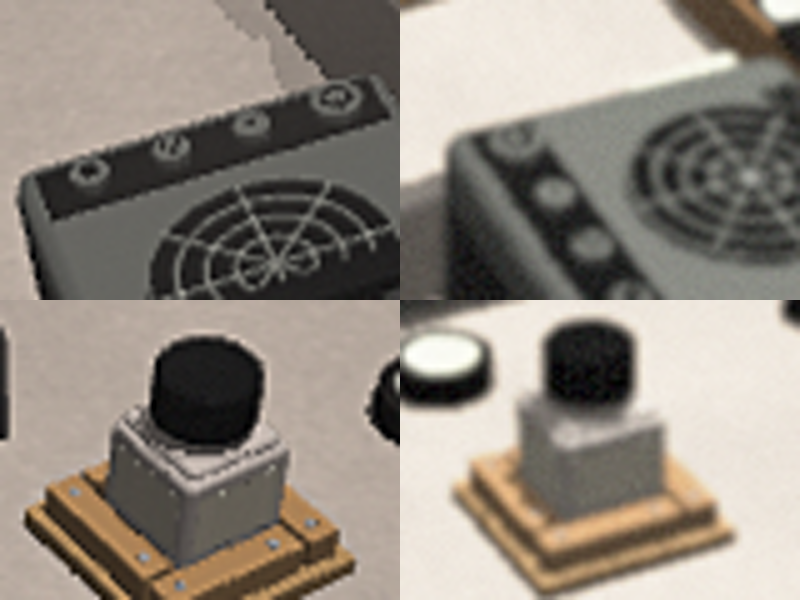

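```bash
cat >> h.py <<'E'
def ray(fn,px):
    c=json.load(open('pics/%s.json'%fn)); d=np.array([(px[0]-c['cx'])/c['fx'],(px[1]-c['cy'])/c['fy'],1])
    d=R.from_euler('xyz',c['orientation'],degrees=True).as_matrix()@d
    return np.array(c['eye']),d/np.linalg.norm(d)
def tri(*obs):
    A=np.zeros((3,3));b=np.zeros(3);L=[]
    for fn,px in obs:
        e,d=ray(fn,px);P=np.eye(3)-np.outer(d,d);A+=P;b+=P@e;L.append((P,e))
    x=np.linalg.solve(A,b); return x,[round(float(np.linalg.norm(P@(x-e)))*1000,1) for P,e in L]
def onz(fn,px,z):
    e,d=ray(fn,px); return e+d*(z-e[2])/d[2]
E
python3 - <<'E'
from h import *
np.set_printoptions(precision=4,suppress=True)
for n,a,b in [('pow',(247,189.4),(332.8,202.6)),('low',(230.2,194.4),(340.4,213.2)),('full',(214.2,199.6),(348,223.2)),('lamp',(198,204.4),(356.4,233.6)),('grille',(235.4,223),(380,210.4)),('captop',(389.8,163),(293,133))]:
    print(n,*tri(('scene0',a),('side0',b)))
p=[onz('side0',x,.012) for x in [(266,163),(284,184),(321.4,172.4)]];print(p)
for i,j in((0,1),(1,2)):
    d=p[j]-p[i];print(np.hypot(*d[:2]),np.degrees(np.arctan2(d[1],d[0])))
print(onz('scene0',(353.4,193.6),.012),onz('scene0',(419,202.4),.012))
E
```

```text
pow [ 0.5006 -0.1525  0.1569] [0.0, 0.0]
low [ 0.4978 -0.1978  0.1567] [0.2, 0.2]
full [ 0.4962 -0.2399  0.1567] [0.4, 0.4]
lamp [ 0.4949 -0.282   0.1577] [0.1, 0.1]
grille [ 0.5957 -0.2238  0.1513] [0.5, 0.5]
captop [0.5682 0.2507 0.1356] [1.2, 1.2]
[array([0.4913, 0.3022, 0.012 ]), array([0.4981, 0.165 , 0.012 ]), array([0.6336, 0.1737, 0.012 ])]
0.13737969346393727 -87.15093839901317
0.13572678299291718 3.694904823357949
[0.512  0.1734 0.012 ] [0.6386 0.321  0.012 ]
```

```bash
cat >> h.py <<'E'
def go(p,yaw=None):
    "tool-frame shift mm / rotvec deg from the present pose; yaw = wanted world heading of tool y"
    s=ctrl.get_state();M=R.from_euler('xyz',s['ee_rot'],degrees=True).as_matrix()
    y=M[:,1]; a=np.degrees(np.arctan2(y[1],y[0])); yaw=a if yaw is None else yaw
    t=np.radians(yaw);X=np.array([0,0,-1.]);Y=np.array([np.cos(t),np.sin(t),0]);T=np.c_[X,Y,np.cross(X,Y)]
    np.set_printoptions(precision=2,suppress=True)
    print('t',round(s['time_s'],2),'tcp',s['tcp_pos']*1000,'yaw',round(a,2),'F',s['contact_force'],'tq',s['wrist_torque'],'op',round(s['opening'],3),'q7',s['joint_positions'][6])
    print('shift',M.T@(np.array(p)-s['tcp_pos'])*1000,'turn',np.degrees(R.from_matrix(M.T@T).as_rotvec()))
    return M
E
python3 - <<'E'
from h import *
print(go([.5006,-.1525,.2]))
E
```

```text
t 0.15 tcp [649.65  -0.01 230.62] yaw 0.0 F [-1.16 -0.21 -0.66] tq [-0.04  0.03 -0.01] op 0.999 q7 -3.3492539324011794
shift [  30.81 -149.02  152.48] turn [0.   0.   0.07]
[[-0.  1.  0.]
 [-0.  0. -1.]
 [-1. -0.  0.]]
```

View pics/wrist0.png

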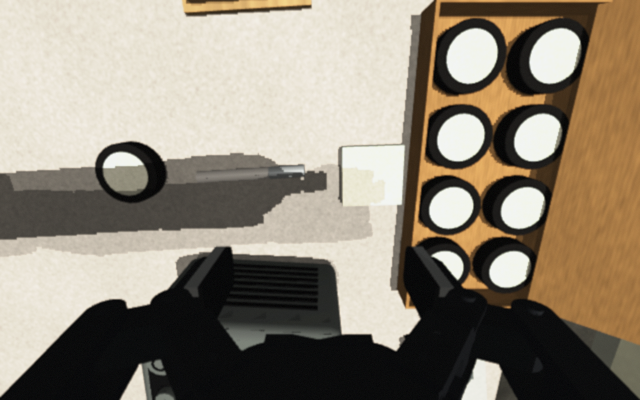

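The wrist view shows the cleaner's front at (270,290) below the gripper and the cradle edge at the top at (245,5). Now moving over the power key with the fingers closing.

>>> move_arm:
  series:
    - [[8,-40,40],[0,0,0],0]
    - [[16,-80,80],[0,0,0],0]
    - [[20,-120,120],[0,0,0],0]
    - [[30,-149,152],[0,0,0],0]
    - [[30,-149,152],[0,0,0],0]
    - [[30,-149,152],[0,0,0],0]
    - [[30,-149,152],[0,0,0],0]
  grip_force: 30

```text
time_s: 1.02
tcp_pos: [0.5014, -0.1509, 0.2009]
ee_rot: [-94.1, 89.9, 176.0]
contact_force: [-0.4, -1.0, -0.3]
opening: -0.0
```

```bash
python3 - <<'E'
from h import *
go([.5006,-.1525,.161],0)
snap('wrist','w1'); snap('side','s1')
a=cv2.imread('pics/w1.png');b=cv2.imread('pics/side0.png');b=cv2.imread('pics/s1.png')
cv2.imwrite('pics/v1.png',np.hstack([a[100:400,120:520],cv2.resize(b[150:250,290:423],(400,300),interpolation=cv2.INTER_CUBIC)]))
E
```

```text
t 1.02 tcp [ 501.41 -150.9   200.88] yaw 0.11 F [-0.39 -1.02 -0.33] tq [-0.01 -0.06  0.01] op -0.0 q7 12.650878634307741
shift [39.88 -0.77  1.6 ] turn [ 0.11 -0.    0.06]
```

View pics/v1.png

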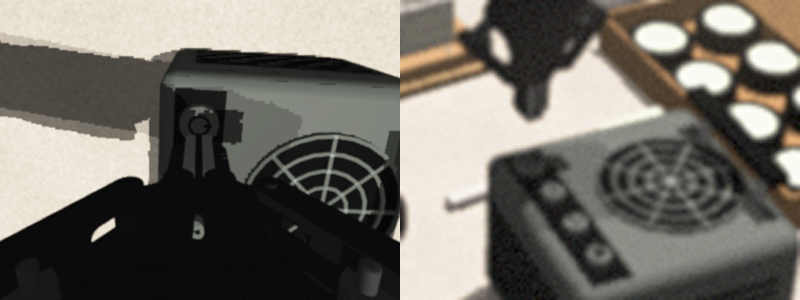

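The wrist view shows the power key at (319,224), in line with the closed fingertips. The side view shows the tip above the key. The shift is small, so I press in steps.

```bash
python3 - <<'E'
from h import *
print(onz('w1',(319,224),.159))
E
```

```text
[ 0.50189984 -0.1527699   0.159     ]
```

>>> move_arm:
  series:
    - [[20,-1,1],[0,0,0],0]
    - [[38,-1,1],[0,0,0],0]
    - [[41,-1,1],[0,0,0],0]
    - [[43,-1,1],[0,0,0],0]
    - [[45,-1,1],[0,0,0],0]
    - [[46,-1,1],[0,0,0],0]
    - [[46,-1,1],[0,0,0],0]

```text
time_s: 2.0
tcp_pos: [0.5005, -0.1521, 0.1551]
ee_rot: [-84.0, 90.0, -173.9]
contact_force: [-0.2, 0.4, 2.3]
opening: -0.003
```

>>> move_arm:
  series:
    - [[1.5,0,0],[0,0,0],0]
    - [[3,0,0],[0,0,0],0]
    - [[4,0,0],[0,0,0],0]
    - [[4,0,0],[0,0,0],0]

```text
time_s: 2.5
tcp_pos: [0.5007, -0.1521, 0.1537]
ee_rot: [99.9, 90.0, 10.0]
contact_force: [-11.2, 3.9, 25.4]
opening: -0.001
```

>>> move_arm:
  series:
    - [[-15,0,0],[0,0,0],0]
    - [[-35,0,0],[0,0,0],0]
    - [[-35,-2,44],[0,0,0],0]
    - [[-35,-4,88],[0,0,0],0]
    - [[-35,-4,88],[0,0,0],0]
    - [[-8,-4,88],[0,0,0],0]
    - [[-4,-4,88],[0,0,0],0]
    - [[-2,-4,88],[0,0,0],0]
    - [[0,-4,88],[0,0,0],0]
    - [[1,-4,88],[0,0,0],0]

```text
time_s: 3.75
tcp_pos: [0.4972, -0.2398, 0.154]
ee_rot: [100.3, 89.9, 10.4]
contact_force: [-5.7, 2.7, 14.2]
opening: 0.003
```

```bash
python3 - <<'E'
from h import *
go([.4968,-.2402,.1537],0)
snap('side','s2')
E
```

```text
t 3.75 tcp [ 497.24 -239.81  153.96] yaw 0.11 F [-5.7   2.65 14.23] tq [0.83 1.3  0.04] op 0.003 q7 23.3383226698936
shift [ 0.26 -0.44  0.39] turn [ 0.11 -0.02 -0.11]
```

>>> move_arm:
  series:
    - [[1.5,0,0],[0,0,0],0]
    - [[-30,0,0],[0,0,0],0]
    - [[-30,-1,21],[0,0,0],0]
    - [[-30,-2,42],[0,0,0],0]
    - [[-30,-2,42],[0,0,0],0]
    - [[-8,-2,42],[0,0,0],0]
    - [[-4,-2,42],[0,0,0],0]
    - [[-2,-2,42],[0,0,0],0]
    - [[0,-2,42],[0,0,0],0]
    - [[1.5,-2,42],[0,0,0],0]

```text
time_s: 5.05
tcp_pos: [0.4958, -0.2814, 0.1539]
ee_rot: [102.3, 89.8, 12.5]
contact_force: [-6.0, 7.0, 18.7]
opening: -0.0
```

```bash
python3 - <<'E'
from h import *
go([.495,-.282,.1537],0)
snap('side','s3'); snap('scene','c3')
a,b,c=[cv2.imread('pics/%s.png'%n) for n in('s2','s3','c3')]
f=lambda im,x,y:cv2.resize(im[y:y+70,x:x+90],(360,280),interpolation=cv2.INTER_CUBIC)
cv2.imwrite('pics/v2.png',np.vstack([np.hstack([f(a,310,180),f(b,310,180)]),np.hstack([f(c,175,160),f(c,175,160)])]))
E
```

```text
t 5.05 tcp [ 495.82 -281.43  153.88] yaw 0.13 F [-6.02  7.02 18.69] tq [ 1.24  1.37 -0.04] op -0.0 q7 28.05146914447362
shift [ 0.18 -0.83  0.57] turn [ 0.13 -0.04 -0.18]
```

View pics/v2.png

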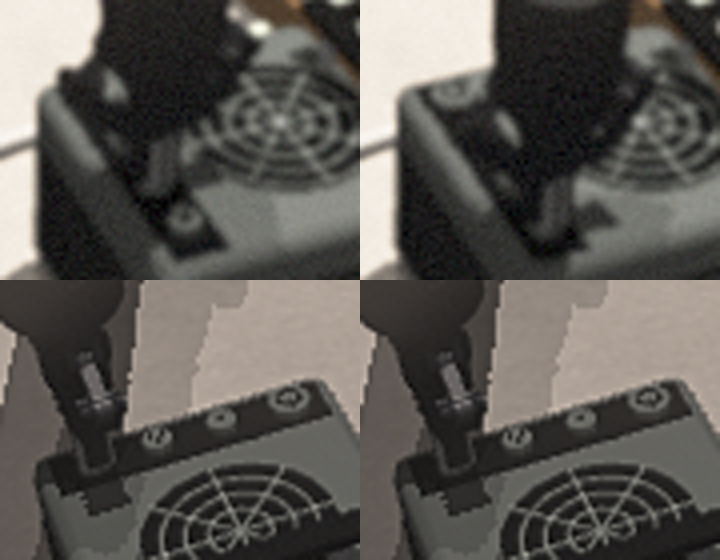

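Each press bottomed out at z 0.154 with 14–25 N. The scene crop shows the tip on the lamp key at about (199,203), with the low key untouched. Next I travel to the jar with the gripper opening.

>>> move_arm:
  series:
    - [[-40,0,0],[0,0,0],0]
    - [[-80,0,0],[0,0,0],0]
    - [[-106,5,-40],[0,0,0],1]
    - [[-106,15,-100],[0,0,0],1]
    - [[-106,25,-160],[0,0,0],1]
    - [[-106,35,-220],[0,0,0],1]
    - [[-106,45,-280],[0,0,0],1]
    - [[-106,55,-340],[0,0,0],1]
    - [[-106,65,-400],[0,0,0],1]
    - [[-106,72,-445],[0,0,0],1]

```text
time_s: 6.4
tcp_pos: [0.5666, 0.1666, 0.2608]
ee_rot: [109.0, 89.8, 19.2]
contact_force: [1.1, -0.6, -0.1]
opening: 1.0
```

```bash
python3 - <<'E'
from h import *
go([.568,.25,.25],0)
snap('wrist','w2')
E
```

```text
t 6.4 tcp [566.56 166.63 260.79] yaw 0.23 F [ 1.05 -0.58 -0.06] tq [-0.   -0.04 -0.01] op 1.0 q7 -21.593327375341637
shift [ 10.91   1.73 -83.35] turn [ 0.23 -0.08 -0.23]
```

View pics/w2.png

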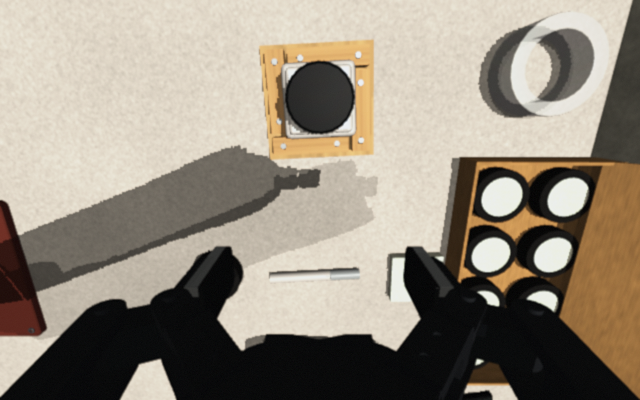

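The wrist view shows the cap centre at about (320,97), with the jar and cradle square around it. Next I move over the cap and take a second wrist view on the way to get its height.

```bash
cat >> h.py <<'E'
def cap(fn,x0,y0,x1,y1,th=45):
    g=cv2.imread('pics/%s.png'%fn,0)[y0:y1,x0:x1]; m=(g<th).astype(np.uint8)
    n,l,st,c=cv2.connectedComponentsWithStats(m); i=1+np.argmax(st[1:,4])
    k=max(cv2.findContours((l==i).astype(np.uint8),0,1)[0],key=cv2.contourArea); e=cv2.fitEllipse(cv2.convexHull(k)); return (e[0][0]+x0,e[0][1]+y0),e[1]
E
python3 - <<'E'
from h import *
c=cap('w2',278,55,362,140); print(c, onz('w2',c[0],.138))
E
```

```text
((319.1663055419922, 96.9608039855957), (67.90145111083984, 71.79303741455078)) [0.56746584 0.25114703 0.138     ]
```

>>> move_arm:
  series:
    - [[4,1,-30],[0.2,0,0],1]
    - [[8,2,-60],[0.2,0,0],1]
    - [[8,2,-60],[0.2,0,0],1]

```text
time_s: 6.82
tcp_pos: [0.5666, 0.2361, 0.252]
ee_rot: [153.4, 89.7, 64.1]
contact_force: [-1.1, -0.4, 0.3]
opening: 0.999
```

```bash
python3 - <<'E'
from h import *
go([.568,.25,.25],0)
snap('wrist','w3')
E
```

```text
t 6.83 tcp [566.58 236.07 252.03] yaw 0.61 F [-1.12 -0.43  0.28] tq [-0.01 -0.04  0.  ] op 0.999 q7 -27.77505747919428
shift [  2.11   1.56 -13.91] turn [ 0.61 -0.3  -0.15]
```

View pics/w3.png

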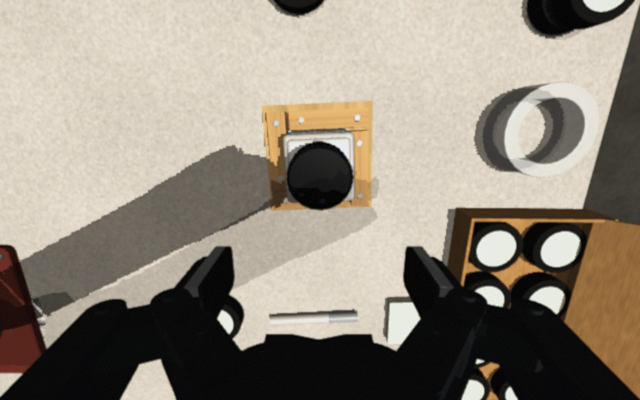

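The second view has the cap at about (320,175).

```bash
python3 - <<'E'
from h import *
a=cap('w2',278,55,362,140);b=cap('w3',280,135,360,215);print(a,b,onz('w3',b[0],.138))
print(tri(('w2',a[0]),('w3',b[0])), tri(('w2',a[0]),('w3',b[0]),('scene0',(389.8,163)),('side0',(293,133))))
go([.5675,.251,.200],0)
E
```

```text
((319.1663055419922, 96.9608039855957), (67.90145111083984, 71.79303741455078)) ((318.98884201049805, 175.87275314331055), (65.09818267822266, 66.69747924804688)) [0.56732652 0.25280782 0.138     ]
(array([0.56743809, 0.25144377, 0.1315902 ]), [0.1, 0.1]) (array([0.56772767, 0.25148205, 0.1350168 ]), [0.3, 0.8, 1.1, 1.6])
t 6.88 tcp [567.16 234.01 252.33] yaw 0.48 F [ 0.2  -0.71  0.44] tq [-0.02  0.03 -0.02] op 0.999 q7 -27.733643107891297
shift [ 52.4    0.32 -16.76] turn [ 0.48 -0.24 -0.18]
```

>>> move_arm:
  series:
    - [[10,0.3,-18],[0.5,-0.2,-0.2],1]
    - [[40,0.3,-18],[0.5,-0.2,-0.2],1]
    - [[70,0.3,-18],[0.5,-0.2,-0.2],1]
    - [[85,0.3,-18],[0.5,-0.2,-0.2],1]
    - [[85,0.3,-18],[0.5,-0.2,-0.2],1]
    - [[85,0.3,-18],[0.5,-0.2,-0.2],1]

```text
time_s: 7.62
tcp_pos: [0.5684, 0.2523, 0.1689]
ee_rot: [137.0, 89.9, 47.0]
contact_force: [0.1, -0.3, -0.7]
opening: 1.001
```

```bash
python3 - <<'E'
from h import *
go([.5675,.252,.105],0)
snap('wrist','w4')
b=cap('w4',250,150,390,330,30);print(b,onz('w4',b[0],.138))
E
```

```text
t 7.62 tcp [568.37 252.34 168.85] yaw -0.05 F [ 0.14 -0.34 -0.75] tq [0.02 0.01 0.02] op 1.001 q7 -30.442861647992597
shift [63.85 -0.96  0.44] turn [-0.05 -0.09 -0.08]
((317.0826416015625, 223.03357696533203), (91.24842834472656, 94.14569091796875)) [0.57 0.26 0.14]
```

View pics/w4.png

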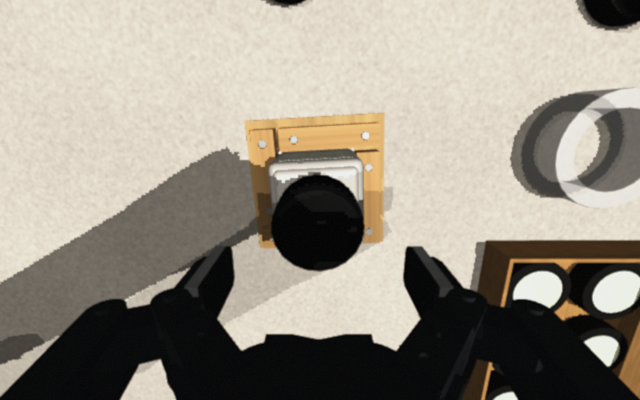

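```bash
python3 - <<'E'
from h import *
np.set_printoptions(precision=4,suppress=True)
for f,x0,y0,x1,y1 in(('w2',278,55,362,140),('w3',280,135,360,215),('w4',250,150,390,330)):
    (cx,cy),(a,b)=cap(f,x0,y0,x1,y1,30)
    g=cv2.imread('pics/%s.png'%f,0); col=g[:,int(round(cx))]; r=int(cy)
    while col[r+1]<45 : r+=1
    L=R_=int(cx); row=g[int(cy)+8]
    while row[L-1]<45: L-=1
    while row[R_+1]<45: R_+=1
    print(f,r+.5,L-.5,R_+.5,onz(f,(cx,r+1),.138)+[0,.031,0], onz(f,((L+R_)/2,cy+8),.138)[0])
E
```

```text
w2 97.5 318.5 319.5 [0.5675 0.2813 0.138 ] 0.5673522836249173
w3 208.5 286.5 351.5 [0.5677 0.2521 0.138 ] 0.5674199931025272
w4 269.5 269.5 362.5 [0.5676 0.2524 0.138 ] 0.5669565135119888
```

>>> move_arm:
  series:
    - [[20,-1,0.4],[0,0,0],1]
    - [[40,-1,0.4],[0,0,0],1]
    - [[58,-1,0.4],[0,0,0],1]
    - [[64,-1,0.4],[0,0,0],1]
    - [[64,-1,0.4],[0,0,0],1]
    - [[64,-1,0.4],[0,0,0],1]

```text
time_s: 8.43
tcp_pos: [0.5679, 0.2524, 0.1056]
ee_rot: [129.9, 89.8, 39.8]
contact_force: [0.1, -0.5, 1.2]
opening: 0.996
```

```bash
python3 - <<'E'
from h import *
go([.5674,.252,.105],0)
snap('side','s5');snap('scene','c5')
a,b=cv2.imread('pics/s5.png'),cv2.imread('pics/c5.png')
f=lambda im,x,y:cv2.resize(im[y:y+70,x:x+80],(400,350),interpolation=cv2.INTER_CUBIC)
cv2.imwrite('pics/v5.png',np.hstack([f(a,255,110),f(b,348,130)]))
E
```

```text
t 8.43 tcp [567.94 252.44 105.64] yaw -0.04 F [ 0.14 -0.53  1.19] tq [ 0.01  0.08 -0.02] op 0.996 q7 -30.952363060278827
shift [ 0.64 -0.54  0.45] turn [-0.04 -0.12 -0.15]
```

View pics/v5.png

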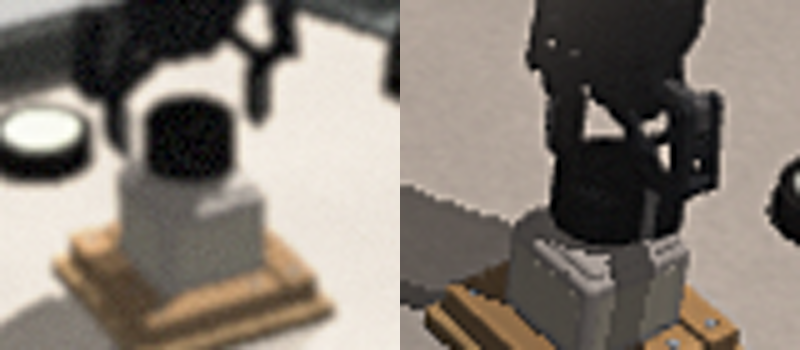

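The crops show the open fingers straddling the cap, with tips at mid-height and clear on both sides. Closing.

>>> move_arm:
  series:
    - [[0.5,-0.5,0.4],[0,0,0],0]
    - [[0.5,-0.5,0.4],[0,0,0],0]
    - [[0.5,-0.5,0.4],[0,0,0],0]
    - [[0.5,-0.5,0.4],[0,0,0],0]
    - [[0.5,-0.5,0.4],[0,0,0],0]
    - [[0.5,-0.5,0.4],[0,0,0],0]
    - [[0.5,-0.5,0.4],[0,0,0],0]
  grip_force: 80

```text
time_s: 9.4
tcp_pos: [0.568, 0.2521, 0.1061]
ee_rot: [123.6, 89.7, 33.5]
contact_force: [0.2, -0.9, 4.8]
opening: 0.698
```

```bash
python3 - <<'E'
from h import *
go([.5674,.252,.105],0)
snap('side','s6');snap('scene','c6')
a,b=cv2.imread('pics/s6.png'),cv2.imread('pics/c6.png')
f=lambda im,x,y:cv2.resize(im[y:y+70,x:x+80],(400,350),interpolation=cv2.INTER_CUBIC)
cv2.imwrite('pics/v6.png',np.hstack([f(a,255,110),f(b,348,130)]))
E
```

```text
t 9.4 tcp [567.99 252.13 106.07] yaw -0.05 F [ 0.23 -0.87  4.81] tq [-0.13  0.28  0.01] op 0.698 q7 -30.94054369763701
shift [ 1.07 -0.59  0.13] turn [-0.05 -0.15 -0.23]
```

View pics/v6.png

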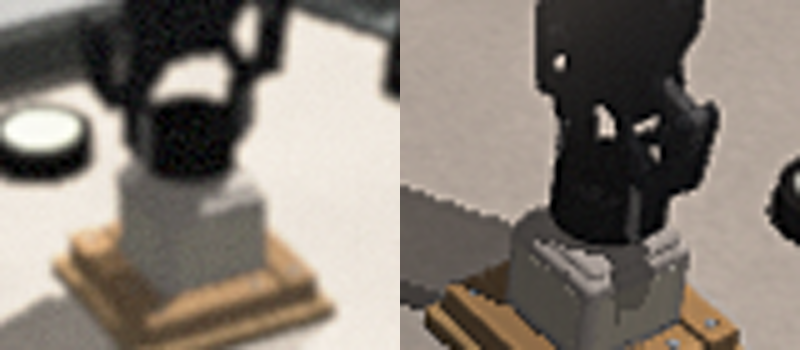

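The side and scene crops show the pads on the cap band with the jar unmoved, and lateral force is under 1 N. Now breaking the cap loose.

>>> move_arm:
  series:
    - [[0,0,0],[-4,0,0],0]
    - [[-0.3,0,0],[-8,0,0],0]
    - [[-0.6,0,0],[-12,0,0],0]
    - [[-1,0,0],[-16,0,0],0]
    - [[-1.3,0,0],[-20,0,0],0]
    - [[-1.3,0,0],[-20,0,0],0]

```text
time_s: 10.25
tcp_pos: [0.5677, 0.2521, 0.1071]
ee_rot: [107.3, 89.8, 37.2]
contact_force: [-0.9, -0.0, -1.7]
opening: 0.705
```

```bash
python3 - <<'E'
from h import *
go([.568,.2521,.106],0)
E
```

```text
t 10.25 tcp [567.73 252.06 107.07] yaw 19.92 F [-0.93 -0.   -1.71] tq [ 0.09  0.08 -0.03] op 0.705 q7 -11.98604462214346
shift [1.07 0.27 0.06] turn [19.92 -0.11 -0.22]
```

>>> move_arm:
  series:
    - [[-0.4,0,0],[-5,0,0],0]
    - [[-0.8,0,0],[-10,0,0],0]
    - [[-1.1,0,0],[-15,0,0],0]
    - [[-1.4,0,0],[-20,0,0],0]
    - [[-1.8,0,0],[-25,0,0],0]
    - [[-2.1,0,0],[-30,0,0],0]
    - [[-2.4,0,0],[-35,0,0],0]
    - [[-2.8,0,0],[-40,0,0],0]
    - [[-3.1,0,0],[-45,0,0],0]
    - [[-3.4,0,0],[-50,0,0],0]

```text
time_s: 11.5
tcp_pos: [0.5671, 0.2519, 0.1101]
ee_rot: [63.1, 89.8, 43.1]
contact_force: [-1.6, -1.6, -0.6]
opening: 0.704
```

```bash
python3 - <<'E'
from h import *
go([.568,.2521,.106],0)
E
```

```text
t 11.5 tcp [567.11 251.86 110.08] yaw 69.98 F [-1.59 -1.64 -0.64] tq [-0.19  0.33 -0.04] op 0.704 q7 35.458723499429794
shift [4.08 0.52 0.75] turn [69.98 -0.03 -0.18]
```

>>> move_arm:
  series:
    - [[-0.5,0,0],[-5,0,0],0]
    - [[-1,0,0],[-10,0,0],0]
    - [[-1.4,0,0],[-15,0,0],0]
    - [[-1.8,0,0],[-20,0,0],0]
    - [[-2.2,0,0],[-25,0,0],0]
    - [[-2.6,0,0],[-30,0,0],0]
    - [[-3,0,0],[-35,0,0],0]
    - [[-3.4,0,0],[-40,0,0],0]
    - [[-3.6,0,0],[-42,0,0],0]
    - [[-3.6,0,0],[-42,0,0],0]

```text
time_s: 12.75
tcp_pos: [0.5668, 0.2515, 0.1134]
ee_rot: [23.6, 89.9, 45.4]
contact_force: [-2.1, -2.6, 0.2]
opening: 0.703
```

```bash
python3 - <<'E'
from h import *
go([.5676,.252,.146],None)
snap('side','s7');snap('scene','c7')
E
```

```text
t 12.75 tcp [566.85 251.45 113.42] yaw 111.87 F [-2.15 -2.58  0.19] tq [-0.52  0.38 -0.02] op 0.703 q7 75.06283289811807
shift [-32.58   0.26   0.97] turn [-0.    0.11 -0.05]
```

>>> move_arm:
  series:
    - [[-1,0.3,0.9],[0,0.1,0],0]
    - [[-2.5,0.3,0.9],[0,0.1,0],0]
    - [[-4,0.3,0.9],[0,0.1,0],0]
    - [[-4,0.3,0.9],[0,0.1,0],0]

```text
time_s: 13.35
tcp_pos: [0.5678, 0.2523, 0.1178]
ee_rot: [46.9, 89.9, 68.8]
contact_force: [-1.8, -0.4, -1.2]
opening: 0.701
```

```bash
python3 - <<'E'
from h import *
go([.568,.252,.146],None)
snap('side','s8');snap('scene','c8')
f=lambda n,x,y:cv2.resize(cv2.imread('pics/%s.png'%n)[y:y+70,x:x+80],(400,300),interpolation=cv2.INTER_CUBIC)
cv2.imwrite('pics/v8.png',np.vstack([np.hstack([f('s6',255,110),f('c6',348,130)]),np.hstack([f('s8',255,110),f('c8',348,130)])]))
E
```

```text
t 13.35 tcp [567.75 252.34 117.78] yaw 111.87 F [-1.85 -0.45 -1.15] tq [-0.36  0.22 -0.03] op 0.701 q7 75.1177152536752
shift [-28.22  -0.39   0.12] turn [-0.    0.05 -0.05]
```

View pics/v8.png

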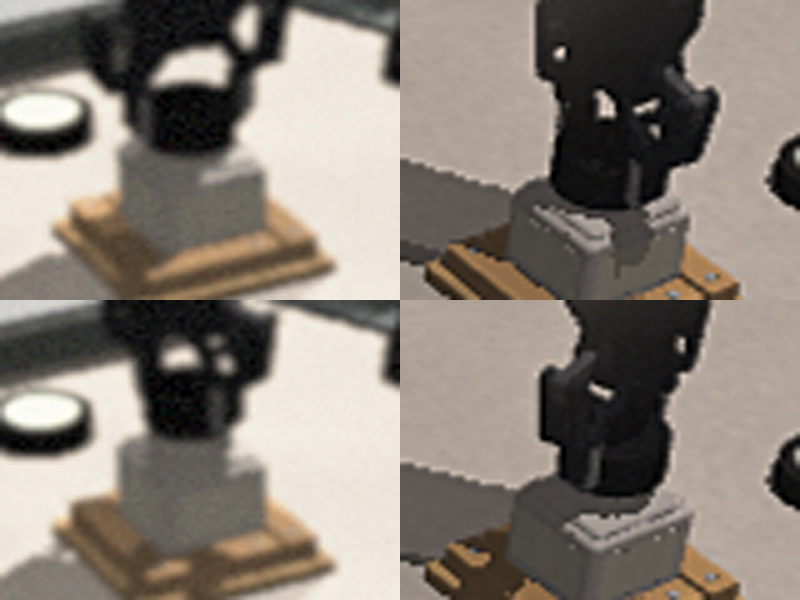

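The lower crops show the cap risen with the grey neck visible beneath it, and the jar unmoved in its cradle. Fz is about −1 N, so the threads are free. Lifting straight up.

>>> move_arm:
  series:
    - [[-4,-0.2,0],[0,0,0],0]
    - [[-9,-0.2,0],[0,0,0],0]
    - [[-14,-0.2,0],[0,0,0],0]
    - [[-19,-0.2,0],[0,0,0],0]
    - [[-24,-0.2,0],[0,0,0],0]
    - [[-27,-0.2,0],[0,0,0],0]
    - [[-28,-0.2,0],[0,0,0],0]
    - [[-28,-0.2,0],[0,0,0],0]
    - [[-28,-0.2,0],[0,0,0],0]

```text
time_s: 14.58
tcp_pos: [0.5677, 0.2519, 0.1454]
ee_rot: [72.1, 90.0, 94.0]
contact_force: [-0.6, -0.0, -0.5]
opening: 0.705
```

```bash
python3 - <<'E'
from h import *
go([.5677,.252,.146],None)
snap('side','s9');snap('scene','c9')
# cap lower edge / mouth / jar checks: grey column profiles through axis, and image change around jar since start
for n,n0,p in(('s9','side0',(.5677,.252)),('c9','scene0',(.5677,.252))):
    c=json.load(open('pics/%s.json'%n)); M=R.from_euler('xyz',c['orientation'],degrees=True).as_matrix().T
    def pr(z,p=p):
        v=M@(np.array([*p,z])-c['eye']); return [round(float(c['fx']*v[0]/v[2]+c['cx']),1),round(float(c['fy']*v[1]/v[2]+c['cy']),1)]
    g=cv2.imread('pics/%s.png'%n,0); u=int(round(pr(.13)[0]))
    r0=int(pr(.18)[1]); print(n,'expect lower edge',pr(.144),'mouth',pr(.124),'shoulder',pr(.096)); print(u,r0,g[r0:r0+40,u])
    e=cv2.imread('pics/%s.png'%n0,0); x,y=map(int,pr(.05)); w=slice(y-6,y+25),slice(x-30,x+32)
    print('shift of jar/cradle px',cv2.phaseCorrelate(np.float32(e[w]),np.float32(g[w])))
E
```

```text
t 14.57 tcp [567.65 251.93 145.44] yaw 111.87 F [-0.56 -0.   -0.53] tq [-0.    0.05  0.02] op 0.705 q7 75.75753600812583
shift [-0.56  0.05  0.07] turn [-0.    0.02 -0.05]
s9 expect lower edge [292.4, 130.2] mouth [292.5, 135.7] shoulder [292.7, 143.3]
292 120 [ 12  24  21  12  15   2  18  14  14   4   7  10   3   5  28  55  73  78
  80  87  90  92  96  93  93  99  91  96  93  95  96  90  93  95  97  96
 100 103 101 104]
shift of jar/cradle px ((0.09795214298501875, 0.12305078628972943), 0.4984731413424015)
c9 expect lower edge [390.2, 160.8] mouth [389.5, 166.4] shoulder [388.5, 174.1]
390 150 [ 25  20  20  17  18  13  24  22  25  20  13  13  19  14  15  16  17  10
  45  56  56  68  69  68  68  64  77  66  63  52 156 157 154 139 124 155
 141  94  83  92]
shift of jar/cradle px ((-0.1603453115709783, -0.2827312510157505), 0.8663194864057004)
```

```bash
python3 - <<'E'
from h import *
for n,row in(('s9',134.6),('c9',167.6)):
    c=json.load(open('pics/%s.json'%n)); M=R.from_euler('xyz',c['orientation'],degrees=True).as_matrix().T
    p=np.array([.5677,.252]);d=np.array(c['eye'])[:2]-p;p=p+d/np.linalg.norm(d)*.031
    rows=[]
    zs=np.arange(.13,.16,.001)
    for z in zs:
        v=M@(np.array([*p,z])-c['eye']); rows.append(c['fy']*v[1]/v[2]+c['cy'])
    print(n,'lower edge z',np.interp(-row,-np.array(rows),zs))
E
```

```text
s9 lower edge z 0.1456090862506451
c9 lower edge z 0.14376261839684318
```

```bash
python3 -c "
from rig import close_job
print(close_job())"
```

```text
the job is handed in; nothing more can be done
None
```

The job is handed in at 14.6 s: the fume cleaner was started, and the cap is unscrewed and held above the jar in the gripper.

- **Keys:** I pressed power, then full speed, then lamp. Each one bottomed out at z ≈ 0.154 m, with 25, 14 and 19 N. I travelled 30 mm or more above the keys, so the low-speed key was never touched.
- **Cap:** I gripped it at 80 N, unscrewed it 112° while following it up, and lifted it straight up with almost no pull (about 1 N).
- **Last checks:**
  - The cap's lower edge measured at z 0.144 and 0.146 m in the two camera views. That is about 2 cm above the mouth, which I took as 0.124 m from the given sizes.
  - The force on the tool was under 1 N, so nothing was touching the neck.
  - The jar and cradle had shifted less than 0.3 pixels since the start.
- **Disagreements:** The cap's top measured 2–3 mm lower than the text says from the fixed cameras, and about 6 mm lower from the wrist camera. I used the text's heights.
- **Not checked:** The brush hanging clear was judged from the near-zero side force and not seen directly. I did not re-measure the pucks, markers and note pad afterwards, but the arm passed well above them.

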